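Take the dish stack apart and set each dish in its wooden base

ROBOT

A 6-joint arm with a two-finger parallel gripper is mounted at the origin on the work surface. World frame = base frame: x ahead of the robot, y to its left, z up, the work surface at z = 0. Lengths are in mm, angles in rad, forces in N, time in s.
With the tool pointing down it reaches from about 350 to 875 mm from the base axis. Payload 4.2 kg.
Tool frame: the origin (TCP) lies between the finger pads; the fingertips stand 14 mm ahead of it and the grasp point (between the pads) lies 5 mm behind it; z points along the fingers, y is the line along which they close (so a half turn about z gives the same grasp; the last joint's range is limited). The gripper opens to 85 mm and grips with 20 to 120 N. Pads are 22 mm wide; open, the fingers measure 114 mm over their backs; the gripper's body (76 mm by 85 mm) begins 54 mm behind the grasp point. The pads swing forward as they close: fully open they stand 13 mm farther back than shut.
Start: joints at [-0.976, 0.385, 0.008, 0, -1.194, -0.259], TCP at [205.968, -590.065, 245.312] pointing down, gripper open.
Joint ranges: [-3.14, 3.14], [-1.21, 2.06], [-1.07, 1.41], [-3.16, 2.05], [-2.99, -0.16], [-3.1, 3.1]. Speed limits (rad/s): [2.79, 2.79, 3.14, 3.14, 3.14, 3.14].

INTERFACE

Orientations are given as a unit quaternion [x, y, z, w].
In Python, from bench import * gives the robot as it stands.
- The arm moves only by the tool carry_out, never from a script. Its argument "motion" is a list of rows, each a list of 7 numbers: the turn, a rotation vector about the tool's x, y, z in rad, then the shift along the tool's x, y, z in mm, then the opening, from -1 (shut) to 1 (fully open), so that 0 is half open. A call has 1 to 5 rows; each row is the pose to reach, as a shift and turn from the pose commanded when the call began, along the tool's axes at that moment; what a row does not reach only later rows make up. A row lasts 1/8 s, in which the tool goes at most 62.5 mm and 10.7 degrees, less where a joint would pass 70% of its speed; a pose out of reach is approached as far as the arm can. A call with a gripper value outside its range is refused whole. The fingers move at their own pace and stop on an object; the grip force is fixed at half the most. Time passes only in rows, so rows that repeat a pose let the fingers close. It gives the time, the measured TCP pose, the force, the opening and the grip force at its end, in the units of the state.
- read_state(): the state, without advancing time (a new reading comes with each control period).
- get_image(name): name is "scene" or "top"; returns a dict with "color" (480x640x3 uint8, blue, green, red), "mtx" (3x3 intrinsics, pixels), "position" and "orientation" of the camera in the world. Camera axes: x right, y down, z forward; pixel columns grow to the right and rows downward; lengths in mm; the calibration is good to about 2 mm. A picture is of the moment at which its call begins. There is no depth.
- job_done(): hands the job in; it is judged then, once.
The state is a dict: "clock": time; "joints": joint angles; "joint_vel": joint speeds; "joint_efforts": joint torques, N m; "position": TCP position; "ee_rot": TCP orientation; "contact_force": force on the tool from outside, world axes, zero at the start; "wrist_torque": the same for the moment, N m; "gripper_width": finger opening in mm; "grasp_force": force on a finger pad.
Only numpy, scipy, OpenCV 4.12 (cv2) and the standard library are available. Lean on these libraries where they do the work, as an engineer would, in place of code of your own. Each camera call takes 0.05 s, during which the arm holds its last target. There are 200 camera calls.

TASK

The four white porcelain dishes of the tea counter have come back from the dishwasher stacked on one another. Take the stack apart and stand each dish upright in the wooden base made to its own shape, flat on the floor of the base inside the raised edge. Put the dishes down gently, without letting any of them fall, and leave the pepper shaker and the steel milk jug where they stand.

Things in the scene. Friction and masses are not known exactly. Their poses are not given: they have to be found in the camera images.
- trough_center (a point): White oblong open trough for tea bags, the bottom dish of the stack: 62 mm (x) by 180 mm (y), 46 mm tall, open at the top, walls 5 mm. Below it a foot of 46 by 160 mm, 6 mm tall (included in the 46). 0.45 kg. Point: the dish's centre half-way up, 23 mm above its underside; y is the long axis, z up. It stands on the counter at the start and carries the two pots side by side along y.
- square_pot_center (a point): White square open pot: 60 by 60 mm, 56 mm tall, walls 5 mm, with a foot of 46 by 46 mm, 6 mm tall (included in the 56). 0.2 kg. Point: its centre half-way up, 28 mm above its underside; x and y along its sides (lined up with the trough at the start), z up. At the start its foot sits down inside the trough (3 mm play across) and its body rests on the trough's long rims, so its underside is 40 mm above the counter; an 8 mm gap parts it from the round pot. It lifts straight out.
- round_pot_center (a point): White round open pot: 60 mm diameter, 56 mm tall, walls 5 mm, with a foot of 46 mm diameter, 6 mm tall (included in the 56). 0.18 kg. Point: its centre half-way up, 28 mm above its underside; z up. At the start it rests on the trough beside the square pot, in the same way.
- oval_dish_center (a point): White narrow oval dish for stirrers (straight sides, half-round ends), the top of the stack: 38 mm (x) by 128 mm (y), 30 mm tall, flat underside, walls 4.5 mm. 0.13 kg. Point: its centre half-way up, 15 mm above its underside; y is the long axis, z up. At the start it lies across the rims of both pots, its underside 96 mm above the counter; the pots are wider than it is, so fingers beside it must stay above that height.
- trough_base: Wooden base of the trough, the larger oblong one with square corners: 78 mm (x) by 192 mm (y) outside, recess 62 by 176 mm (8 mm play all round the trough's foot), y the long axis. A fixed tray standing on the counter: floor 6 mm thick, raised edge to 12 mm above the counter. Origin: centre of its underside, on the counter; z up.
- square_base: Wooden base of the square pot: 78 by 78 mm outside, recess 62 by 62 mm (8 mm play all round the pot's foot), x and y along its sides. A fixed tray standing on the counter: floor 6 mm thick, raised edge to 12 mm above the counter. Origin: centre of its underside, on the counter; z up.
- round_base: Wooden base of the round pot: 78 mm diameter outside, recess 62 mm diameter (8 mm play all round the pot's foot). A fixed tray standing on the counter: floor 6 mm thick, raised edge to 12 mm above the counter. Origin: centre of its underside, on the counter; z up.
- oval_base: Wooden base of the oval dish, with half-round ends: 66 mm (x) by 156 mm (y) outside, recess 52 by 142 mm (7 mm play all round the dish), y the long axis. A fixed tray standing on the counter: floor 6 mm thick, raised edge to 12 mm above the counter. Origin: centre of its underside, on the counter; z up.
- pepper_mid (a point): Bystander, to be left alone: pepper shaker with dark contents and steel cap, 38 mm diameter, 81 mm tall, standing. Point: on its axis 40 mm up.
- milk_jug_mid (a point): Bystander, to be left alone: small steel milk jug, 54 mm diameter, 68 mm tall, its handle reaching 44 mm from the axis (own y). Point: on its axis 34 mm up.
Mind the look-alikes: they are no part of the job. Leave any red look-alike of the part that bears round_pot_center alone. What is shaped like the part that bears square_pot_center but blue or orange is not meant.

How it is judged:
By the outcome, as a careful person would: the job done as asked, in the order asked, and still so for the second after the job is handed in, with the robot touching nothing.
It also fails if it takes over 112 s, if anything falls off the work surface, if the arm or the gripper's body presses on something with over 40 N, if the wrist force passes 120 N, or if a joint passes its speed limit or range.

## Working session

There is one attempt and no reset: what is moved stays moved. The work goes in short steps, Python scripts to look and compute and a tool call to move; the robot and the scene stay as the last step left them, time stands still between calls to the robot, and variables do not carry over. Pictures are saved under pics/ and viewed, at most 14 in all, crops included, and the job is handed in when it is done.

Besides the shell and the picture viewer there is one more tool, called after ">>>" in YAML: its name, and indented under it one key for each argument. carry_out: Moves the arm, as the interface text tells. Its arguments: {"type":"object","properties":{"motion":{"type":"array"}},"required":["motion"]}

```bash
mkdir -p pics; ls
python3 - <<'E'
from bench import *
import cv2
for n in("scene","top"):
    d=get_image(n);cv2.imwrite(f"pics/{n}0.png",d["color"]);print(n,d["mtx"],d["position"],d["orientation"])
print(read_state())
E
```

```text
pics
scene [[482.04058159   0.         314.13849772]
 [  0.         482.04058159 242.27900717]
 [  0.           0.           1.        ]] [836.52333241 349.57578652 840.76748191] [ 0.38747484  0.87817136 -0.2585745  -0.10870849]
top [[443.59100878   0.         323.16189696]
 [  0.         443.59100878 242.04079286]
 [  0.           0.           1.        ]] [387.4058713   21.71035266 898.55950614] [-0.69687684  0.71278409 -0.05026645  0.06143933]
{'clock': 0.1, 'joints': array([-9.76403811e-01,  3.85473652e-01,  6.76952985e-03, -4.16381359e-04,
       -1.19398550e+00, -2.58582931e-01]), 'joint_vel': array([ 9.41473692e-05, -2.16281371e-03,  3.58634714e-03,  3.76878536e-03,
       -1.08950941e-03,  1.91277731e-03]), 'joint_efforts': array([-5.76540970e-04, -3.93319523e+01,  1.88928562e+01,  4.19793651e+00,
       -2.61056557e-03,  7.19573137e-06]), 'position': array([ 205.80339653, -589.62979254,  244.34008209]), 'ee_rot': array([-1.67041188e-01,  9.85949445e-01,  9.41901162e-04, -2.15426602e-04]), 'contact_force': array([ 0.62669123, -0.41163112,  0.26027364]), 'wrist_torque': array([-0.04605961,  0.03406014,  0.01678357]), 'grasp_force': 0.0, 'gripper_width': 85.61788139027244}
```

View pics/top0.png

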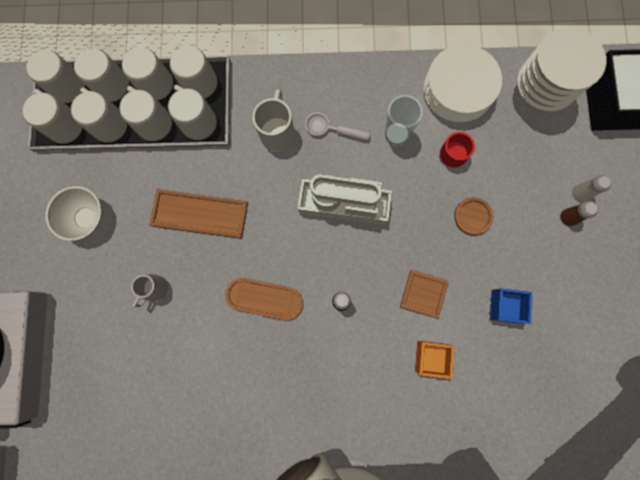

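View pics/scene0.png

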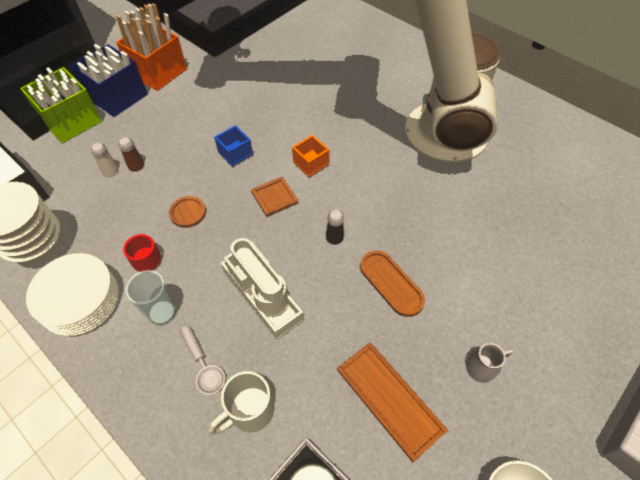

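The top view shows the stack at (345,198). The trough base is at (198,214), the oval base at (264,299), the square base at (425,293), the round base at (474,216), the pepper at (342,300) and the jug at (143,290). Next I fit silhouettes in both views and zoom in on the stack.

```bash
cat > h.py <<'E'
import numpy as np, cv2
from scipy.spatial.transform import Rotation as R
from scipy.optimize import minimize
def cam(d): return d["mtx"],np.array(d["position"]),R.from_quat(d["orientation"]).as_matrix()
def proj(d,P):
    K,c,M=cam(d); q=(np.asarray(P,float)-c)@M@K.T; return q[:,:2]/q[:,2:]
def ray(d,uv,z):
    K,c,M=cam(d); v=M@np.linalg.solve(K,[*uv,1.]); return c+v*(z-c[2])/v[2]
def outline(kind,a,b):
    t=np.linspace(0,2*np.pi,48,endpoint=False); s=np.c_[np.cos(t),np.sin(t)]
    if kind=="rect": return np.array([[-a,-b],[a,-b],[a,b],[-a,b]])/2.
    p=s*a/2; p[:,1]+=np.sign(p[:,1])*(b-a)/2; return p   # stadium / circle
def prism(kind,a,b,z0,z1,x,y,th):
    o=outline(kind,a,b)@np.array([[np.cos(th),np.sin(th)],[-np.sin(th),np.cos(th)]])+[x,y]
    return np.vstack([np.c_[o,np.full(len(o),z)] for z in(z0,z1)])
S=3
def render(d,prisms,roi):
    x0,y0,w,h=roi; m=np.zeros((h*S,w*S),np.uint8)
    for p in prisms:
        u=cv2.convexHull(((proj(d,p)+.5-[x0,y0])*S).astype(np.float32))
        cv2.fillConvexPoly(m,np.round(u*16).astype(np.int32),255,shift=4)
    return cv2.resize(m,(w,h),interpolation=cv2.INTER_AREA)/255.
def fit(ds,masks,rois,model,p0,scale):
    def cost(q):
        return sum(((render(d,model(p0+q*scale),r)-m)**2).sum() for d,m,r in zip(ds,masks,rois))
    n=len(p0); best=None
    sx=np.vstack([np.zeros(n),np.eye(n)])
    r=minimize(cost,np.zeros(n),method="Nelder-Mead",options=dict(initial_simplex=sx,maxiter=300))
    r=minimize(cost,r.x,method="Nelder-Mead",options=dict(initial_simplex=r.x-sx*.5,maxiter=300))
    return p0+r.x*scale,r.fun
E
cat > m.py <<'E'
from bench import *
from h import *
D=[get_image("top"),get_image("scene")]
def brown(d):
    h=cv2.cvtColor(d["color"],cv2.COLOR_BGR2HSV).astype(int); return ((h[...,0]<16)&(h[...,1]>110)&(h[...,2]>60)&(h[...,2]<200)).astype(np.uint8)
B=dict(trough=("rect",78,192,(198,214),(391,400)),square=("rect",78,78,(425,293),(275,196)),round=("oval",78,78,(474,216),(187,211)),oval=("oval",66,156,(264,299),(392,283)))
for n,(k,a,b,ut,us) in B.items():
    ms,rs=[],[]
    for d,u in zip(D,(ut,us)):
        nl,l,st,_=cv2.connectedComponentsWithStats(brown(d)); i=l[u[1],u[0]]
        x,y,w,h,A=st[i]; roi=(x-6,y-6,w+12,h+12)
        m=(l==i)[y-6:y+h+6,x-6:x+w+6].astype(np.uint8); m=cv2.morphologyEx(m,cv2.MORPH_CLOSE,np.ones((5,5)))
        ms.append(m.astype(float)); rs.append(roi)
    c=ray(D[0],ut,12)
    out=[]
    for sel in([0],[1],[0,1]):
        f=min((fit([D[i] for i in sel],[ms[i] for i in sel],[rs[i] for i in sel],lambda p:[prism(k,a,b,0,12,*p)],np.array([c[0],c[1],t]),np.array([8,8,.15])) for t in((0,) if a==b else (-.1,.2)) ),key=lambda f:f[1])
        out.append(np.round(np.r_[f[0],f[1]],2))
    print(n,[m.sum() for m in ms],*out)
for n,d,r in(("t",D[0],(285,160,120,75)),("s",D[1],(205,225,120,120))):
    x,y,w,h=r; cv2.imwrite(f"pics/st_{n}.png",cv2.resize(d["color"][y:y+h,x:x+w],None,fx=4.9,fy=4.9,interpolation=cv2.INTER_CUBIC))
E
python3 m.py
```

```text
trough [np.float64(3383.0), np.float64(5333.0)] [ 5.9775e+02  2.9174e+02 -1.6000e-01  1.8020e+02] [ 5.9400e+02  2.9115e+02 -1.6000e-01  2.0205e+02] [ 5.9496e+02  2.9093e+02 -1.6000e-01  4.4519e+02]
square [np.float64(1519.0), np.float64(1094.0)] [ 4.2165e+02 -1.6411e+02 -3.3000e-01  9.2800e+01] [ 4.1819e+02 -1.6486e+02 -3.3000e-01  5.4210e+01] [ 4.2013e+02 -1.6447e+02 -3.3000e-01  1.7629e+02]
round [np.float64(1101.0), np.float64(834.0)] [ 5.7780e+02 -2.7471e+02 -1.0000e-02  1.0420e+02] [ 5.7296e+02 -2.7554e+02  1.3000e-01  1.2423e+02] [ 5.7512e+02 -2.7248e+02  1.6000e-01  2.4491e+02]
oval [np.float64(2308.0), np.float64(2332.0)] [ 4.1862e+02  1.5595e+02 -2.3000e-01  7.2200e+01] [ 4.1521e+02  1.5569e+02 -2.1000e-01  6.5630e+01] [ 4.1688e+02  1.5585e+02 -2.2000e-01  2.1315e+02]
```

View pics/st_t.png

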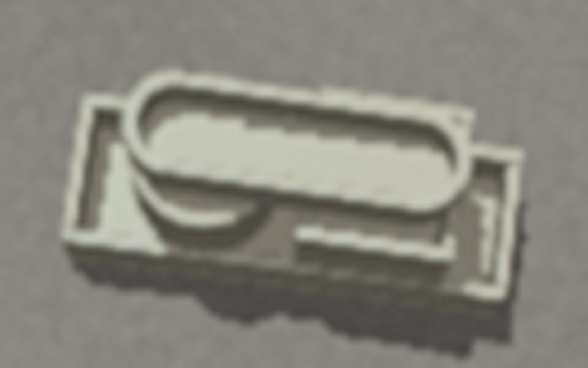

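View pics/st_s.png

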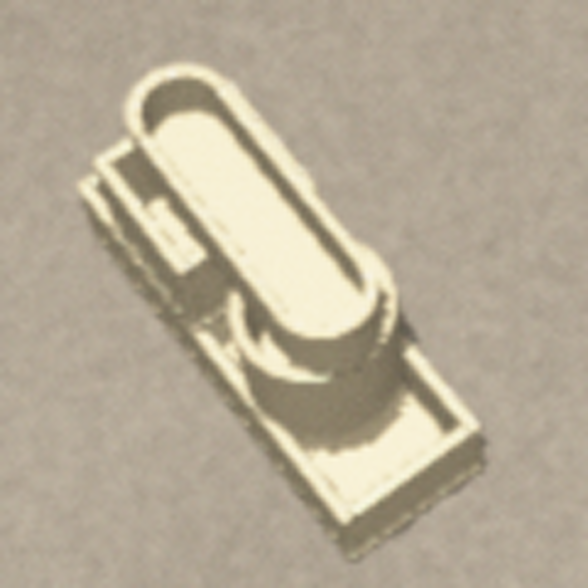

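The crops show the oval on top. The round pot is under its left (+y) end, and the square pot is under its right (-y) end with its near rim at crop (298,232)–(452,248). I'll fit the stack from rim points.

```bash
cat > s.py <<'E'
from bench import *
from h import *
D=[get_image("top"),get_image("scene")]
O=[(285,160),(205,225)]
def w(c,pts,z): return np.array([ray(D[c],np.array(p)/4.9-.4+O[c],z)[:2] for p in pts])
t=w(0,[(83,95),(63,242),(503,300),(524,150)],46); s=w(1,[(483,437),(345,522),(82,187)],46)
print("trough top cam corners",t.round(),"len",[np.linalg.norm(t[i]-t[i-1]).round(1) for i in range(4)],"c",t.mean(0).round(1))
l=(t[0]+t[1])/2-(t[2]+t[3])/2; print("yaw",np.arctan2(-l[0],l[1]).round(3))
print("scene corners",s.round(),[np.linalg.norm(s[i]-s[i-1]).round(1) for i in range(3)],"c",((s[0]+s[2])/2).round(1)); l=s[1]-s[2]; print("yaw",np.arctan2(-l[0],l[1]).round(3))
P=[[(122,130),(140,85),(170,72),(325,90),(440,105),(470,150),(460,190),(430,212),(300,198),(200,183)],[(180,62),(127,105),(200,230),(270,325),(320,345),(378,290),(235,90),(360,235)]]
for c in(0,1):
    q=w(c,P[c],126)
    def cost(p):
        th=p[2]; e=(q-p[:2])@np.array([[np.cos(th),-np.sin(th)],[np.sin(th),np.cos(th)]])
        e[:,1]-=np.clip(e[:,1],-45,45); return ((np.hypot(*e.T)-19)**2).sum()
    r=minimize(cost,[*q.mean(0),-.15],method="Nelder-Mead"); print("oval",c,r.x.round(3),np.sqrt(r.fun/len(q)).round(2))
k=w(0,[(298,232),(452,248),(205,222)],96); print("sq rim",k[:2].round(1),np.linalg.norm(k[0]-k[1]).round(1),"mid",k[:2].mean(0).round(1),"round low",k[2].round(1))
E
python3 s.py
```

```text
trough top cam corners [[ 652.   74.]
 [ 591.   83.]
 [ 563.  -92.]
 [ 624. -104.]] len [np.float64(180.0), np.float64(61.7), np.float64(177.8), np.float64(62.5)] c [607.3  -9.7]
yaw -0.157
scene corners [[592.  89.]
 [650.  75.]
 [621. -99.]] [np.float64(190.0), np.float64(58.9), np.float64(176.4)] c [606.5  -5.2]
yaw -0.165
oval 0 [ 6.0743e+02 -8.8590e+00 -1.6400e-01] 1.49
oval 1 [ 6.0579e+02 -7.3670e+00 -1.9900e-01] 1.91
sq rim [[580.4  -9.6]
 [572.8 -67.5]] 58.4 mid [576.6 -38.5] round low [585.2  25.5]
```

```bash
cat > go.py <<'E'
import sys
from bench import *
from h import *
s=read_state(); x,y,z,th=map(float,sys.argv[1:5])
Rc=R.from_quat(s["ee_rot"]); c=np.array([np.cos(th),np.sin(th),0])
cur=Rc.as_matrix()
if cur[:,1]@c<0: c=-c
Rt=np.c_[np.cross(c,[0,0,-1]),c,[0,0,-1]]
rv=R.from_matrix(cur.T@Rt).as_rotvec(); sh=cur.T@(np.array([x,y,z])-s["position"])
print("rot",rv.round(3),"shift",sh.round(1),"norm",np.linalg.norm(sh).round(),"pos",s["position"].round(1),"w",round(s["gripper_width"],1),"t",s["clock"],"F",s["contact_force"].round(1),"j6",s["joints"][5].round(2))
E
python3 go.py 607 -8 200 -.165
```

```text
rot [ 1.00e-03  0.00e+00 -1.07e+00] shift [-570.4  417.2   45.2] norm 708.0 pos [ 205.9 -589.9  244.9] w 85.5 t 0.3 F [ 0.  -0.2  0.3] j6 -0.26
```

>>> carry_out:
  motion:
    - [0,0,-0.18,-48,35,0,1]
    - [0,0,-0.36,-96,70,0,1]
    - [0,0,-0.54,-144,105,0,1]
    - [0,0,-0.72,-192,140,0,1]
    - [0,0,-0.9,-240,175,0,1]

```text
clock: 0.92
position: [375.8, -344.1, 245.6]
ee_rot: [-0.582, 0.813, -0.0, 0.0]
contact_force: [1.0, -0.9, -0.6]
gripper_width: 85.1
grasp_force: 0.0
```

```bash
python3 go.py 607 -8 200 -.165
```

```text
rot [-0.001 -0.    -0.164] shift [-392.8 -110.1   45.6] norm 411.0 pos [ 375.8 -344.1  245.6] w 85.1 t 0.925 F [ 1.  -0.9 -0.6] j6 0.09
```

>>> carry_out:
  motion:
    - [0,0,-0.03,-56,-16,5,1]
    - [0,0,-0.06,-112,-32,10,1]
    - [0,0,-0.1,-168,-48,15,1]
    - [0,0,-0.13,-224,-64,20,1]
    - [0,0,-0.16,-280,-80,25,1]

```text
clock: 1.55
position: [543.4, -105.8, 220.4]
ee_rot: [-0.643, 0.766, -0.0, 0.0]
contact_force: [0.6, -1.4, -0.1]
gripper_width: 85.4
grasp_force: 0.0
```

```bash
python3 go.py 607 -8 150 -.165
```

```text
rot [-0.001  0.    -0.009] shift [-107.4  -45.7   70.5] norm 136.0 pos [ 543.4 -105.8  220.4] w 85.4 t 1.55 F [ 0.6 -1.4 -0.1] j6 -0.27
```

>>> carry_out:
  motion:
    - [0,0,-0.01,-36,-15,20,1]
    - [0,0,-0.01,-72,-30,40,1]
    - [0,0,-0.01,-107.4,-45.7,60,1]
    - [0,0,-0.01,-107.4,-45.7,70,1]
    - [0,0,-0.01,-107.4,-45.7,75,1]

```text
clock: 2.17
position: [605.6, -10.0, 144.5]
ee_rot: [-0.646, 0.763, 0.0, -0.001]
contact_force: [-0.3, 0.1, -0.9]
gripper_width: 85.5
grasp_force: 0.0
```

```bash
cat > pic.py <<'E'
import sys
from bench import *
import cv2
n,o,x,y,w,h=sys.argv[1],sys.argv[2],*map(int,sys.argv[3:7])
d=get_image(n)["color"][y:y+h,x:x+w]; f=min(800/w,600/h)
cv2.imwrite(f"pics/{o}.png",cv2.resize(d,None,fx=f,fy=f,interpolation=cv2.INTER_CUBIC)); print(f)
E
python3 go.py 607 -8 120 -.165; python3 pic.py scene a1 180 190 200 150
```

```text
rot [ 0.002 -0.001  0.   ] shift [-2.2 -1.1 24.5] norm 25.0 pos [605.6 -10.  144.5] w 85.5 t 2.175 F [-0.3  0.1 -0.9] j6 -0.42
4.0
```

View pics/a1.png

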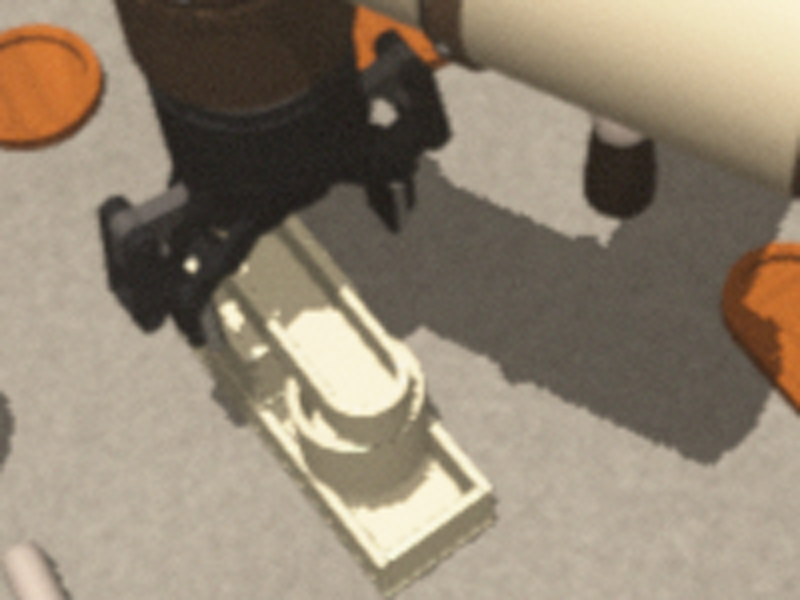

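The fingers straddle the oval, at about (195,330) and (395,215) in the crop. I'll descend and close.

>>> carry_out:
  motion:
    - [0,0,0,-1,-1,8,1]
    - [0,0,0,-2,-1,16,1]
    - [0,0,0,-2,-1,24,1]
    - [0,0,0,-2,-1,24,0.2]
    - [0,0,0,-2,-1,24,0]

```text
clock: 2.85
position: [607.7, -8.0, 121.4]
ee_rot: [-0.646, 0.763, -0.0, 0.0]
contact_force: [0.3, 0.2, -0.1]
gripper_width: 51.4
grasp_force: 0.0
```

>>> carry_out:
  motion:
    - [0,0,0,0,0,0,-0.2]
    - [0,0,0,0,0,0,-0.4]
    - [0,0,0,0,0,0,-1]
    - [0,0,0,0,0,0,-1]
    - [0,0,0,0,0,0,-1]

```text
clock: 3.48
position: [608.0, -7.9, 122.0]
ee_rot: [-0.647, 0.763, -0.0, 0.001]
contact_force: [-0.5, 0.6, 5.2]
gripper_width: 36.5
grasp_force: 60.6
```

```bash
python3 go.py 607 -8 200 -.165; python3 pic.py scene a2 180 190 200 150
```

```text
rot [-0.001  0.     0.   ] shift [  0.2   0.8 -78. ] norm 78.0 pos [608.   -7.9 122. ] w 36.5 t 3.475 F [-0.5  0.6  5.2] j6 -0.42
4.0
```

View pics/a2.png

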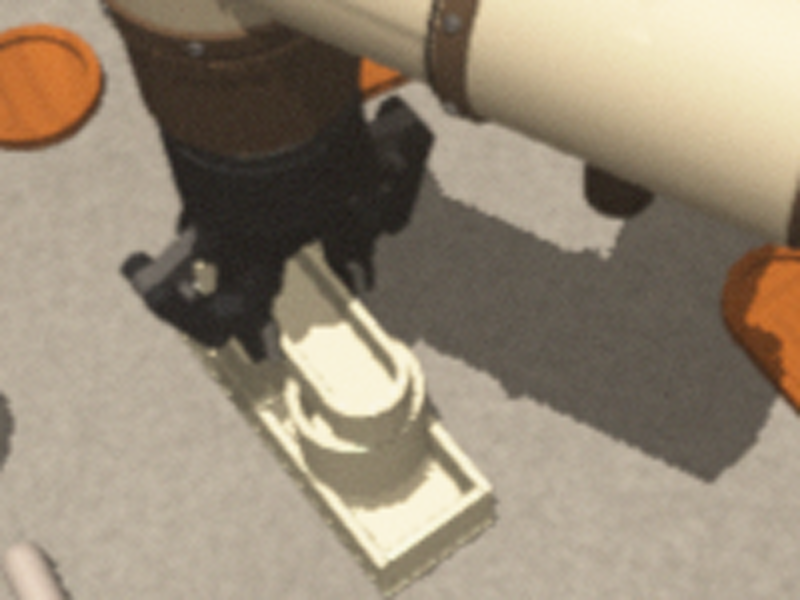

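Gripped: 36.5 mm opening, 60 N. Lift.

>>> carry_out:
  motion:
    - [0,0,0,0,0,-5,-1]
    - [0,0,0,0,0,-20,-1]
    - [0,0,0,0,0,-40,-1]
    - [0,0,0,0,0,-60,-1]
    - [0,0,0,0,0,-70,-1]

```text
clock: 4.15
position: [607.9, -8.0, 192.9]
ee_rot: [-0.646, 0.763, -0.0, 0.001]
contact_force: [0.3, -0.5, -1.3]
gripper_width: 37.1
grasp_force: 60.1
```

```bash
python3 go.py 417.5 156 140 -.22
```

```text
rot [-0.002  0.001  0.055] shift [-130.5  214.8   52.6] norm 257.0 pos [607.9  -8.  192.9] w 37.1 t 4.15 F [ 0.3 -0.5 -1.3] j6 -0.42
```

>>> carry_out:
  motion:
    - [0,0,0.01,-20,33,0,-1]
    - [0,0,0.02,-52,86,5,-1]
    - [0,0,0.03,-84,139,15,-1]
    - [0,0,0.05,-114,188,30,-1]
    - [0,0,0.055,-130.5,214.8,40,-1]

```text
clock: 4.78
position: [414.7, 156.7, 150.9]
ee_rot: [-0.626, 0.78, 0.0, -0.001]
contact_force: [0.4, -0.5, -1.7]
gripper_width: 36.9
grasp_force: 60.3
```

>>> carry_out:
  motion:
    - [0,0,0,0,0,20,-1]
    - [0,0,0,0,0,40,-1]
    - [0,0,0,0,0,60,-1]
    - [0,0,0,0,0,75,-1]
    - [0,0,0,0,0,80,-1]

```text
clock: 5.4
position: [416.6, 155.6, 70.6]
ee_rot: [-0.625, 0.781, -0.0, -0.001]
contact_force: [-0.3, 0.6, -1.6]
gripper_width: 36.7
grasp_force: 60.4
```

```bash
python3 go.py 417.5 156 33 -.22; python3 pic.py scene a3 310 190 200 150;python3 pic.py top a3t 200 240 160 120
```

```text
rot [ 0.001 -0.002 -0.   ] shift [-0.7 -0.9 37.6] norm 38.0 pos [416.6 155.6  70.6] w 36.7 t 5.4 F [-0.3  0.6 -1.6] j6 -0.94
4.0
5.0
```

View pics/a3.png

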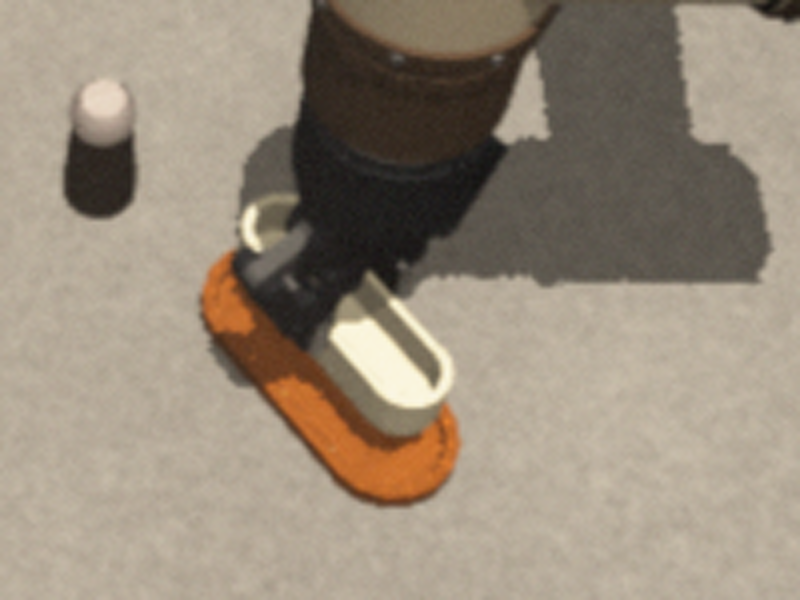

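The oval hangs over the base, with its rim end at crop (453,370). I'll check its centre against the base in this camera, for which the base fit is (415.2,155.7).

Run:
```python
from bench import *
from h import *
d=get_image("scene")
P=[(453,370),(445,393),(425,408),(405,410),(375,273),(440,340),(326,345),(360,385),(245,235),(245,212),(265,197)]
q=np.array([ray(d,np.array(p)/4-.4+[310,190],74.6)[:2] for p in P])
th=-.22
def cost(p):
    e=(q-p[:2])@np.array([[np.cos(th),-np.sin(th)],[np.sin(th),np.cos(th)]]); e[:,1]-=np.clip(e[:,1],-45,45); return ((np.hypot(*e.T)-19)**2).sum()
r=minimize(cost,q.mean(0),method="Nelder-Mead"); print(r.x,np.sqrt(r.fun/len(P)))
```

```text
[416.21908879 156.06399252] 1.8347349243682185
```

>>> carry_out:
  motion:
    - [0,0,0,0,0,12,-1]
    - [0,0,0,0,0,24,-1]
    - [0,0,0,0,0,32,-1]
    - [0,0,0,0,0,36,-1]
    - [0,0,0,0,0,37.5,-1]

```text
clock: 6.18
position: [417.0, 156.0, 33.5]
ee_rot: [-0.625, 0.78, -0.0, -0.0]
contact_force: [0.4, 1.1, -1.3]
gripper_width: 36.8
grasp_force: 60.4
```

>>> carry_out:
  motion:
    - [0,0,0,0,0,0.7,-1]
    - [0,0,0,0,0,1.2,-1]
    - [0,0,0,0,0,1.6,-1]
    - [0,0,0,0,0,2,-1]
    - [0,0,0,0,0,2,-1]

```text
clock: 6.8
position: [417.2, 156.1, 32.0]
ee_rot: [-0.625, 0.78, -0.0, 0.0]
contact_force: [0.0, 0.2, -0.3]
gripper_width: 36.8
grasp_force: 60.4
```

>>> carry_out:
  motion:
    - [0,0,0,0,0,0.5,-1]
    - [0,0,0,0,0,0.5,-0.3]
    - [0,0,0,0,0,0.5,-0.1]
    - [0,0,0,0,0,0.5,0]
    - [0,0,0,0,0,0.5,0]

```text
clock: 7.42
position: [417.1, 156.0, 31.2]
ee_rot: [-0.625, 0.78, -0.0, -0.0]
contact_force: [-0.5, 0.0, -0.4]
gripper_width: 43.0
grasp_force: 0.0
```

>>> carry_out:
  motion:
    - [0,0,0,0,0,-15,0.1]
    - [0,0,0,0,0,-45,0.5]
    - [0,0,0,0,0,-90,1]
    - [0,0,0,0,0,-140,1]
    - [0,0,0,0,0,-180,1]

```text
clock: 8.05
position: [417.2, 156.1, 213.4]
ee_rot: [-0.625, 0.78, -0.0, 0.001]
contact_force: [1.0, 0.4, -0.5]
gripper_width: 85.2
grasp_force: 0.0
```

```bash
python3 go.py 601.5 -41.5 150 -.16; python3 pic.py scene a4 200 190 280 210
```

```text
rot [-0.001  0.001 -0.06 ] shift [ 152.7 -222.9   63.4] norm 278.0 pos [417.2 156.1 213.4] w 85.2 t 8.05 F [ 1.   0.4 -0.5] j6 -0.94
2.857142857142857
```

View pics/a4.png

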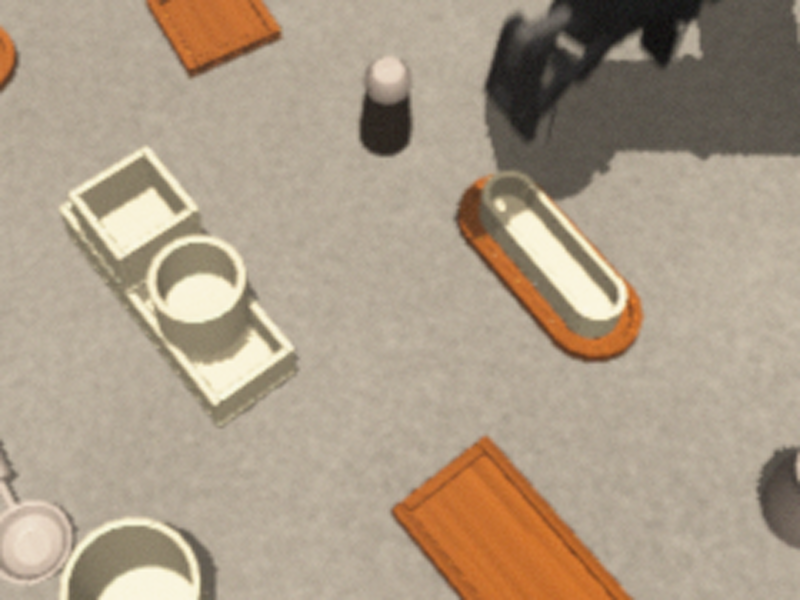

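The oval sits in its base. The square pot's rim corners are at crop (148,150), (70,197), (118,257) and (197,208), and the round rim is centred near (196,280).

```bash
cat > w.py <<'E'
from bench import *
from h import *
d=get_image("scene"); f=2.857
w=lambda P,z:np.array([ray(d,np.array(p)/f-.4+[200,190],z)[:2] for p in P])
q=w([(148,150),(70,197),(118,257),(197,208)],96); print(q.round(1),q.mean(0).round(1),[np.linalg.norm(q[i]-q[i-1]).round(1) for i in range(4)])
e=q[2]+q[3]-q[0]-q[1]; print("yaw",np.arctan2(-e[0],e[1]))
r=w([(147,286),(246,281),(195,235),(197,325),(165,248),(228,250),(165,317),(232,312)],96); 
m=minimize(lambda p:((np.hypot(*(r-p).T)-30)**2).sum(),r.mean(0)); print(m.x.round(1),np.sqrt(m.fun/8))
print(w([(293,350),(222,410),(62,208)],46).round(1))
E
python3 w.py
```

```text
[[567.8 -63. ]
 [625.  -73.9]
 [633.8 -20. ]
 [576.9  -8.9]] [600.9 -41.4] [np.float64(54.9), np.float64(58.3), np.float64(54.6), np.float64(58.0)]
yaw -0.16380389979368346
[613.   26.9] 1.0022969563930553
[[591.2  85.1]
 [649.5  80.4]
 [620.1 -99.8]]
```

>>> carry_out:
  motion:
    - [0,0,-0.01,30,-44,0,1]
    - [0,0,-0.02,60,-88,0,1]
    - [0,0,-0.04,91,-132,10,1]
    - [0,0,-0.05,122,-178,25,1]
    - [0,0,-0.06,152.5,-223,45,1]

```text
clock: 8.78
position: [602.4, -42.9, 165.1]
ee_rot: [-0.648, 0.761, 0.0, -0.0]
contact_force: [0.0, 0.9, 0.4]
gripper_width: 85.3
grasp_force: 0.0
```

```bash
python3 go.py 601 -41.5 70 -.163
```

```text
rot [0.    0.    0.003] shift [-1.2  1.6 95.1] norm 95.0 pos [602.4 -42.9 165.1] w 85.3 t 8.775 F [0.  0.9 0.4] j6 -0.36
```

>>> carry_out:
  motion:
    - [0,0,0,0,0.5,25,1]
    - [0,0,0,0,0.5,50,1]
    - [0,0,0,0,0.5,75,1]
    - [0,0,0,0,0.5,90,1]
    - [0,0,0,0,0.5,95,1]

```text
clock: 9.4
position: [600.3, -41.5, 70.0]
ee_rot: [-0.648, 0.761, 0.001, -0.001]
contact_force: [0.4, -0.0, -0.0]
gripper_width: 85.2
grasp_force: 0.0
```

>>> carry_out:
  motion:
    - [0,0,0,0,0,0,0.7]
    - [0,0,0,0,0,0,0.5]
    - [0,0,0,0,0,0,0.4]
    - [0,0,0,0,0,0,-1]
    - [0,0,0,0,0,0,-1]

```text
clock: 10.02
position: [601.9, -41.3, 72.8]
ee_rot: [-0.649, 0.761, -0.001, 0.001]
contact_force: [-0.5, 1.1, 5.7]
gripper_width: 59.4
grasp_force: 65.0
```

```bash
python3 go.py 420 -164.5 160 -.33
```

```text
rot [-0.003  0.001  0.171] shift [150.5 159.8 -87.7] norm 236.0 pos [601.9 -41.3  72.8] w 59.4 t 10.025 F [-0.5  1.1  5.7] j6 -0.36
```

>>> carry_out:
  motion:
    - [0,0,0,0,0,0,-1]
    - [0,0,0,0,0,0,-1]
    - [0,0,0,0,0,0,-1]

```text
clock: 10.4
position: [601.9, -41.3, 72.8]
ee_rot: [-0.649, 0.761, -0.001, 0.001]
contact_force: [0.4, 0.9, 6.3]
gripper_width: 59.2
grasp_force: 65.0
```

>>> carry_out:
  motion:
    - [0,0,0,0,0,-4,-1]
    - [0,0,0,0,0,-12,-1]
    - [0,0,0,0,0,-30,-1]
    - [0,0,0,0,0,-60,-1]
    - [0,0,0,0,0,-80,-1]

```text
clock: 11.02
position: [601.0, -41.4, 152.6]
ee_rot: [-0.648, 0.761, -0.0, 0.0]
contact_force: [-0.5, -0.1, -2.7]
gripper_width: 59.3
grasp_force: 64.8
```

```bash
python3 go.py 420 -164.5 130 -.33
```

```text
rot [-0.001  0.     0.17 ] shift [150.3 159.1  22.4] norm 220.0 pos [601.  -41.4 152.6] w 59.3 t 11.025 F [-0.5 -0.1 -2.7] j6 -0.36
```

>>> carry_out:
  motion:
    - [0,0,0.03,20,21,0,-1]
    - [0,0,0.07,60,64,0,-1]
    - [0,0,0.11,100,106,5,-1]
    - [0,0,0.15,135,143,15,-1]
    - [0,0,0.17,150.3,159.2,25,-1]

```text
clock: 11.65
position: [416.7, -165.4, 126.2]
ee_rot: [-0.58, 0.814, 0.001, -0.0]
contact_force: [-0.0, -0.3, -1.2]
gripper_width: 59.3
grasp_force: 65.0
```

>>> carry_out:
  motion:
    - [0,0,0,0,0,15,-1]
    - [0,0,0,0,0,30,-1]
    - [0,0,0,0,0,45,-1]
    - [0,0,0,0,0,55,-1]
    - [0,0,0,0,0,60,-1]

```text
clock: 12.28
position: [419.6, -164.4, 65.9]
ee_rot: [-0.581, 0.814, 0.0, -0.0]
contact_force: [-0.7, 0.2, -2.7]
gripper_width: 59.4
grasp_force: 65.0
```

```bash
python3 go.py 420 -164.5 38.8 -.33; python3 pic.py scene a5 200 120 160 120
```

```text
rot [ 0.001 -0.     0.   ] shift [-0.1 -0.4 27.1] norm 27.0 pos [ 419.6 -164.4   65.9] w 59.4 t 12.275 F [-0.7  0.2 -2.7] j6 -0.32
5.0
```

View pics/a5.png

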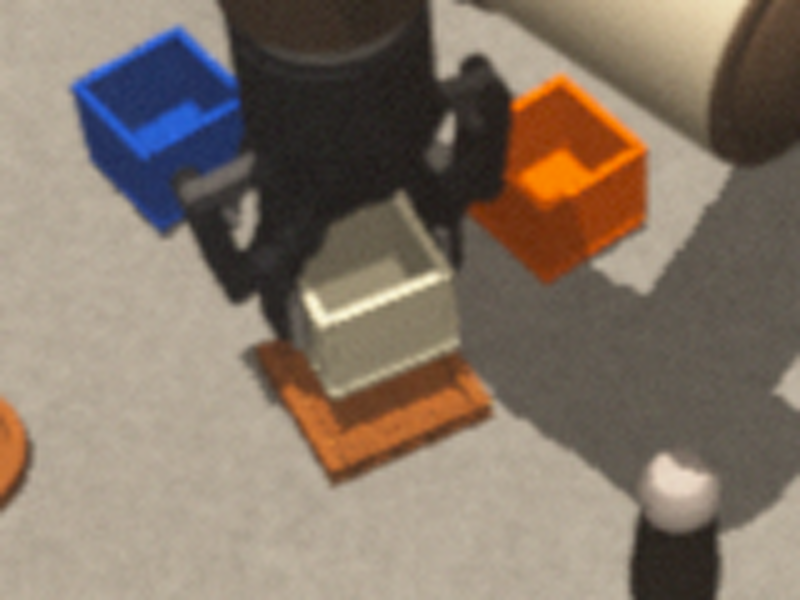

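The square pot hangs over its base with its rim front corners at crop (320,322) and (450,270). I'll check the lateral centre.

Run:
```python
from bench import *
from h import *
d=get_image("scene")
w=lambda p,z:ray(d,np.array(p)/5-.4+[200,120],z)[:2]
a,b=w((320,322),89),w((452,268),89); print(a,b,np.linalg.norm(a-b),"center",(a+b)/2-30*np.array([np.sin(.33),np.cos(.33)]))
a,b=w((337,395),39),w((459,345),39); print(a,b,np.linalg.norm(a-b),"center",(a+b)/2-30*np.array([np.sin(.33),np.cos(.33)]))
a,b=w((335,483),0),w((490,412),0); print("base",a,b,np.linalg.norm(a-b),"center",(a+b)/2-39*np.array([np.sin(.33),np.cos(.33)]))
```

```text
[ 453.25456388 -149.53930087] [ 397.33882595 -129.8816533 ] 59.27050578745415 center [ 415.57540406 -168.09174739]
[ 450.50206921 -149.15510123] [ 396.8750286  -129.78180916] 57.019154067361924 center [ 413.96725805 -167.8497255 ]
base [ 465.67960083 -140.01805834] [ 393.34461719 -117.00320147] 75.90805948171437 center [ 416.8744309 -165.4062813]
```

```bash
python3 go.py 421.3 -162 39.8 -.33
```

```text
rot [ 0.001 -0.     0.   ] shift [-2.8 -0.8 26.2] norm 26.0 pos [ 419.7 -164.4   66. ] w 59.3 t 12.375 F [ 0.7 -0.4 -1.8] j6 -0.32
```

>>> carry_out:
  motion:
    - [0,0,0,-2.8,-0.8,8,-1]
    - [0,0,0,-2.8,-0.8,16,-1]
    - [0,0,0,-2.8,-0.8,22,-1]
    - [0,0,0,-2.8,-0.8,25,-1]
    - [0,0,0,-2.8,-0.8,26,-1]

```text
clock: 13.0
position: [421.4, -162.1, 40.1]
ee_rot: [-0.581, 0.814, 0.0, -0.0]
contact_force: [0.8, -0.2, -1.5]
gripper_width: 59.1
grasp_force: 65.0
```

>>> carry_out:
  motion:
    - [0,0,0,0,0,0.5,-1]
    - [0,0,0,0,0,1,-1]
    - [0,0,0,0,0,1.4,-1]
    - [0,0,0,0,0,1.4,-1]

```text
clock: 13.5
position: [421.5, -162.0, 39.0]
ee_rot: [-0.581, 0.814, -0.0, 0.0]
contact_force: [-0.7, 0.9, -1.6]
gripper_width: 59.5
grasp_force: 65.0
```

Still carrying. I'll lower in small steps until it makes contact.

>>> carry_out:
  motion:
    - [0,0,0,0,0,0.5,-1]
    - [0,0,0,0,0,1,-1]
    - [0,0,0,0,0,1,-1]

```text
clock: 13.88
position: [421.6, -162.1, 38.7]
ee_rot: [-0.581, 0.814, -0.0, 0.0]
contact_force: [-3.2, 1.4, 6.6]
gripper_width: 59.4
grasp_force: 66.2
```

Contact at 38.7, as expected. Release and rise.

>>> carry_out:
  motion:
    - [0,0,0,0,0,0,0.5]
    - [0,0,0,0,0,0,0.7]
    - [0,0,0,0,0,0,0.85]
    - [0,0,0,0,0,0,1]
    - [0,0,0,0,0,-6,1]

```text
clock: 14.5
position: [421.1, -162.0, 43.8]
ee_rot: [-0.581, 0.814, 0.0, -0.001]
contact_force: [0.9, 0.0, 0.5]
gripper_width: 85.3
grasp_force: 0.0
```

>>> carry_out:
  motion:
    - [0,0,0,0,0,-20,1]
    - [0,0,0,0,0,-50,1]
    - [0,0,0,0,0,-90,1]
    - [0,0,0,0,0,-120,1]
    - [0,0,0,0,0,-130,1]

```text
clock: 15.12
position: [422.3, -162.1, 176.0]
ee_rot: [-0.581, 0.814, -0.001, 0.002]
contact_force: [-0.9, 0.2, -0.7]
gripper_width: 85.5
grasp_force: 0.0
```

```bash
python3 go.py 612.5 26 165 -.163
```

```text
rot [-0.004  0.001 -0.167] shift [-239.5 -119.    11.8] norm 268.0 pos [ 422.3 -162.1  176. ] w 85.5 t 15.125 F [-0.9  0.2 -0.7] j6 -0.32
```

>>> carry_out:
  motion:
    - [0,0,-0.03,-48,-24,0,1]
    - [0,0,-0.07,-96,-48,0,1]
    - [0,0,-0.1,-144,-71,0,1]
    - [0,0,-0.14,-194,-96,5,1]
    - [0,0,-0.167,-239.5,-119,12,1]

```text
clock: 15.75
position: [612.4, 27.4, 160.7]
ee_rot: [-0.648, 0.762, 0.0, -0.001]
contact_force: [1.3, -0.8, 0.9]
gripper_width: 85.9
grasp_force: 0.0
```

```bash
python3 go.py 612.5 26.5 70 -.163
```

```text
rot [ 0.002 -0.001  0.001] shift [ 0.8 -0.4 90.7] norm 91.0 pos [612.4  27.4 160.7] w 85.9 t 15.75 F [ 1.3 -0.8  0.9] j6 -0.47
```

>>> carry_out:
  motion:
    - [0,0,0,0,0,25,1]
    - [0,0,0,0,0,50,1]
    - [0,0,0,0,0,75,1]
    - [0,0,0,0,0,88,1]
    - [0,0,0,0,0,92,1]

```text
clock: 16.38
position: [611.1, 25.8, 68.7]
ee_rot: [-0.647, 0.762, 0.0, -0.001]
contact_force: [0.6, -0.0, 0.2]
gripper_width: 85.7
grasp_force: 0.0
```

>>> carry_out:
  motion:
    - [0,0,0,0,0,0,0.7]
    - [0,0,0,0,0,0,0.5]
    - [0,0,0,0,0,0,0.4]
    - [0,0,0,0,0,0,-1]
    - [0,0,0,0,0,0,-1]

```text
clock: 17.0
position: [612.5, 26.1, 71.5]
ee_rot: [-0.647, 0.762, -0.001, 0.001]
contact_force: [-0.7, -0.1, 5.4]
gripper_width: 59.2
grasp_force: 63.7
```

>>> carry_out:
  motion:
    - [0,0,0,0,0,0,-1]
    - [0,0,0,0,0,0,-1]

```text
clock: 17.25
position: [612.5, 26.1, 71.5]
ee_rot: [-0.647, 0.762, -0.001, 0.001]
contact_force: [-0.5, 0.2, 5.9]
gripper_width: 59.4
grasp_force: 63.7
```

```bash
python3 go.py 575.5 -274 130 -.4
```

```text
rot [-0.002  0.001  0.237] shift [302.1 -12.2 -58.7] norm 308.0 pos [612.5  26.1  71.5] w 59.4 t 17.25 F [-0.5  0.2  5.9] j6 -0.47
```

>>> carry_out:
  motion:
    - [0,0,0,0,0,-4,-1]
    - [0,0,0,0,0,-12,-1]
    - [0,0,0,0,0,-30,-1]
    - [0,0,0,0,0,-55,-1]
    - [0,0,0,0,0,-70,-1]

```text
clock: 17.88
position: [612.0, 26.1, 141.2]
ee_rot: [-0.647, 0.762, -0.0, 0.001]
contact_force: [0.1, -0.1, -0.9]
gripper_width: 58.8
grasp_force: 64.7
```

```bash
python3 go.py 575.5 -274 130 -.4
```

```text
rot [-0.001  0.001  0.237] shift [302.  -12.7  11.1] norm 302.0 pos [612.   26.1 141.2] w 58.8 t 17.875 F [ 0.1 -0.1 -0.9] j6 -0.47
```

>>> carry_out:
  motion:
    - [0,0,0.02,25,-1,-5,-1]
    - [0,0,0.06,70,-3,-5,-1]
    - [0,0,0.1,125,-5,-5,-1]
    - [0,0,0.14,180,-8,-5,-1]
    - [0,0,0.18,235,-10,0,-1]

```text
clock: 18.5
position: [583.2, -209.1, 140.2]
ee_rot: [-0.576, 0.818, -0.0, 0.0]
contact_force: [1.1, 0.1, -2.2]
gripper_width: 59.5
grasp_force: 64.7
```

```bash
python3 go.py 575.5 -274 110 -.4
```

```text
rot [-0.001  0.     0.056] shift [ 63.7 -14.7  30.2] norm 72.0 pos [ 583.2 -209.1  140.2] w 59.5 t 18.5 F [ 1.1  0.1 -2.2] j6 -0.26
```

>>> carry_out:
  motion:
    - [0,0,0.02,25,-6,5,-1]
    - [0,0,0.04,47,-11,15,-1]
    - [0,0,0.056,63.7,-14.7,35,-1]
    - [0,0,0.056,63.7,-14.7,55,-1]
    - [0,0,0.056,63.7,-14.7,70,-1]

```text
clock: 19.12
position: [575.0, -272.1, 67.6]
ee_rot: [-0.553, 0.833, 0.001, -0.001]
contact_force: [0.0, -0.4, -1.5]
gripper_width: 59.0
grasp_force: 64.7
```

```bash
python3 go.py 575.5 -274 38.5 -.4; python3 pic.py scene a6 120 150 160 120
```

```text
rot [ 0.003 -0.     0.001] shift [ 1.6 -1.3 29.1] norm 29.0 pos [ 575.  -272.1   67.6] w 59.0 t 19.125 F [ 0.  -0.4 -1.5] j6 -0.21
5.0
```

View pics/a6.png

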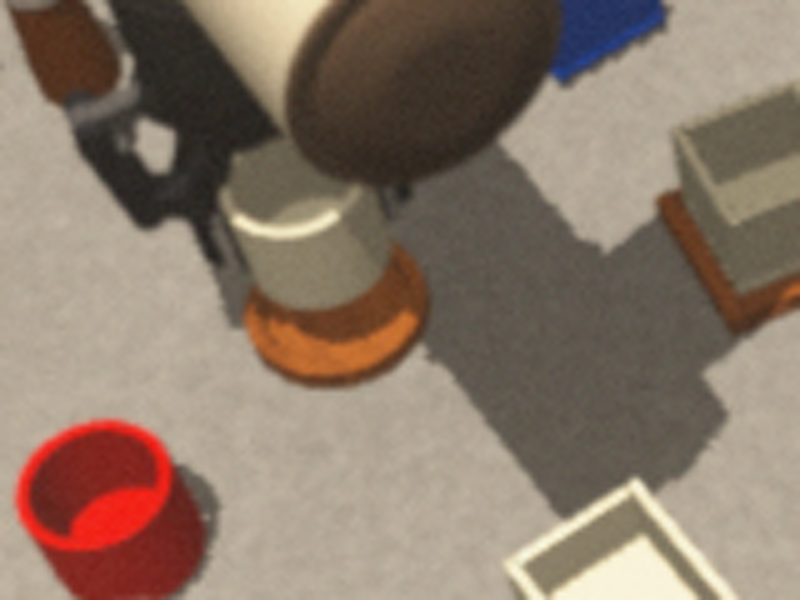

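The round pot hangs over its base, with its rim front at (295,240) and its body bottom at about (320,308). Fit the circles.

Run:
```python
from bench import *
from h import *
d=get_image("scene")
def c(P,z,r):
    q=np.array([ray(d,np.array(p)/5-.4+[120,150],z)[:2] for p in P])
    m=minimize(lambda p:((np.hypot(*(q-p).T)-r)**2).sum(),q.mean(0)+[-5,-15]); print(m.x.round(1),np.sqrt(m.fun/len(P)).round(2))
c([(221,195),(236,226),(262,238),(295,240),(325,232)],92,30)
c([(262,291),(290,304),(325,309),(360,298),(388,270)],42,30)
c([(428,290),(405,345),(330,384),(280,369),(250,335)],0,39)
c([(428,285),(250,312),(270,352),(330,374),(400,340)],12,39)
```

```text
[ 571.9 -270. ] 0.2
[ 570.2 -273.1] 0.57
[ 571.6 -277.7] 0.96
[ 571.5 -273. ] 1.29
```

>>> carry_out:
  motion:
    - [0,0,0,2,-1,8,-1]
    - [0,0,0,2,-1,16,-1]
    - [0,0,0,2,-1,23,-1]
    - [0,0,0,2,-1,27,-1]
    - [0,0,0,2,-1,28.5,-1]

```text
clock: 19.85
position: [575.9, -274.7, 41.1]
ee_rot: [-0.553, 0.833, 0.0, -0.0]
contact_force: [0.3, 0.5, -1.5]
gripper_width: 58.9
grasp_force: 64.8
```

>>> carry_out:
  motion:
    - [0,0,0,0,0,0.5,-1]
    - [0,0,0,0,0,1,-1]
    - [0,0,0,0,0,1,-1]

```text
clock: 20.23
position: [576.0, -274.7, 40.6]
ee_rot: [-0.553, 0.833, -0.0, 0.0]
contact_force: [0.5, 0.8, -2.2]
gripper_width: 59.0
grasp_force: 64.8
```

>>> carry_out:
  motion:
    - [0,0,0,0,0,0.6,-1]
    - [0,0,0,0,0,1.2,-1]
    - [0,0,0,0,0,1.8,-1]
    - [0,0,0,0,0,2.2,-1]
    - [0,0,0,0,0,2.2,-1]

```text
clock: 20.85
position: [575.9, -274.7, 38.2]
ee_rot: [-0.553, 0.833, 0.0, -0.0]
contact_force: [-0.1, 0.3, -2.0]
gripper_width: 59.0
grasp_force: 64.8
```

>>> carry_out:
  motion:
    - [0,0,0,0,0,0.4,-1]
    - [0,0,0,0,0,0.7,-1]
    - [0,0,0,0,0,0.7,-1]

```text
clock: 21.22
position: [576.0, -274.7, 37.6]
ee_rot: [-0.553, 0.833, -0.0, 0.0]
contact_force: [-0.1, 0.4, -1.4]
gripper_width: 59.3
grasp_force: 64.8
```

>>> carry_out:
  motion:
    - [0,0,0,0,0,0.4,-1]
    - [0,0,0,0,0,0.8,-1]
    - [0,0,0,0,0,0.8,-1]

```text
clock: 21.6
position: [576.0, -274.7, 37.6]
ee_rot: [-0.553, 0.833, -0.0, 0.0]
contact_force: [-2.9, 2.0, 4.8]
gripper_width: 58.9
grasp_force: 65.3
```

Contact. Release and rise.

>>> carry_out:
  motion:
    - [0,0,0,0,0,0,0.5]
    - [0,0,0,0,0,0,0.7]
    - [0,0,0,0,0,0,0.85]
    - [0,0,0,0,0,0,1]
    - [0,0,0,0,0,-6,1]

```text
clock: 22.22
position: [575.6, -274.6, 42.3]
ee_rot: [-0.553, 0.833, 0.0, -0.0]
contact_force: [-0.5, 0.1, -0.2]
gripper_width: 85.4
grasp_force: 0.0
```

>>> carry_out:
  motion:
    - [0,0,0,0,0,-20,1]
    - [0,0,0,0,0,-50,1]
    - [0,0,0,0,0,-90,1]
    - [0,0,0,0,0,-115,1]
    - [0,0,0,0,0,-120,1]

```text
clock: 22.85
position: [577.0, -275.0, 165.3]
ee_rot: [-0.553, 0.833, -0.002, 0.002]
contact_force: [-0.2, -0.8, -0.9]
gripper_width: 85.4
grasp_force: 0.0
```

```bash
python3 go.py 606.8 -8 120 -.163; python3 pic.py scene a7 100 120 320 240
```

```text
rot [-0.005  0.    -0.236] shift [-257.5   76.4   45.1] norm 272.0 pos [ 577.  -275.   165.3] w 85.4 t 22.85 F [-0.2 -0.8 -0.9] j6 -0.21
2.5
```

View pics/a7.png

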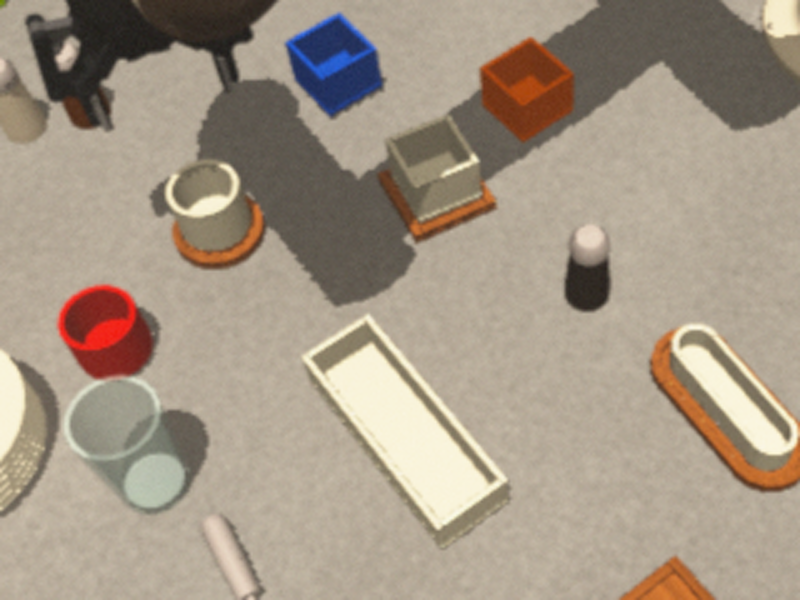

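Round, square and oval are seated in their bases. The trough is free, with rim corners at (369,318), (304,358), (440,530) and (507,484).

Run:
```python
from bench import *
from h import *
d=get_image("scene")
q=np.array([ray(d,np.array(p)/2.5-.4+[100,120],46)[:2] for p in [(369,317),(303,358),(440,531),(508,485)]])
e=q[2]+q[3]-q[0]-q[1]; print(q.round(),q.mean(0).round(1),[np.linalg.norm(q[i]-q[i-1]).round(1) for i in range(4)],np.arctan2(-e[0],e[1]))
```

```text
[[ 562.  -90.]
 [ 621. -100.]
 [ 650.   77.]
 [ 593.   88.]] [606.5  -6.2] [np.float64(180.1), np.float64(60.2), np.float64(178.9), np.float64(58.6)] -0.16545323059462502
```

>>> carry_out:
  motion:
    - [0,0,-0.04,-48,14,0,1]
    - [0,0,-0.09,-100,30,0,1]
    - [0,0,-0.14,-152,45,0,1]
    - [0,0,-0.19,-205,61,10,1]
    - [0,0,-0.236,-257.5,76.4,30,1]

```text
clock: 23.58
position: [605.3, -6.0, 131.5]
ee_rot: [-0.648, 0.762, 0.0, -0.0]
contact_force: [0.5, -0.2, -0.6]
gripper_width: 84.9
grasp_force: 0.0
```

```bash
python3 go.py 606.8 -8 32 -.163
```

```text
rot [ 0.001 -0.     0.002] shift [ 1.7 -1.8 99.5] norm 100.0 pos [605.3  -6.  131.5] w 84.9 t 23.575 F [ 0.5 -0.2 -0.6] j6 -0.42
```

>>> carry_out:
  motion:
    - [0,0,0,0.5,0,25,1]
    - [0,0,0,0.5,0,55,1]
    - [0,0,0,0.5,0,82,1]
    - [0,0,0,0.5,0,100,1]
    - [0,0,0,0.5,0,106,1]

```text
clock: 24.2
position: [604.5, -8.5, 24.8]
ee_rot: [-0.647, 0.762, 0.001, -0.002]
contact_force: [0.2, -0.2, 1.3]
gripper_width: 85.4
grasp_force: 0.0
```

>>> carry_out:
  motion:
    - [0,0,0,0,0,0,0.7]
    - [0,0,0,0,0,0,0.55]
    - [0,0,0,0,0,0,0.45]
    - [0,0,0,0,0,0,-1]
    - [0,0,0,0,0,0,-1]

```text
clock: 24.82
position: [606.9, -8.1, 28.5]
ee_rot: [-0.647, 0.762, -0.001, 0.002]
contact_force: [0.4, -0.2, 5.7]
gripper_width: 60.9
grasp_force: 67.5
```

>>> carry_out:
  motion:
    - [0,0,0,0,0,0,-1]
    - [0,0,0,0,0,0,-1]

```text
clock: 25.08
position: [607.0, -8.1, 28.5]
ee_rot: [-0.647, 0.762, -0.001, 0.002]
contact_force: [0.4, -0.1, 5.5]
gripper_width: 61.0
grasp_force: 67.5
```

>>> carry_out:
  motion:
    - [0,0,0,0,0,-3,-1]
    - [0,0,0,0,0,-10,-1]
    - [0,0,0,0,0,-30,-1]
    - [0,0,0,0,0,-55,-1]
    - [0,0,0,0,0,-70,-1]

```text
clock: 25.7
position: [605.3, -8.2, 97.4]
ee_rot: [-0.647, 0.762, 0.0, 0.0]
contact_force: [1.0, -0.2, -5.8]
gripper_width: 61.2
grasp_force: 66.7
```

```bash
python3 go.py 595.5 291 98 -.16
```

```text
rot [ 0.     0.    -0.003] shift [-293.6   58.3   -0.5] norm 299.0 pos [605.3  -8.2  97.4] w 61.2 t 25.7 F [ 1.  -0.2 -5.8] j6 -0.42
```

>>> carry_out:
  motion:
    - [0,0,0,-22,4,-5,-1]
    - [0,0,0,-62,12,-5,-1]
    - [0,0,0,-110,22,-5,-1]
    - [0,0,0,-160,32,-5,-1]
    - [0,0,0,-205,40,-5,-1]

```text
clock: 26.32
position: [598.0, 203.0, 100.7]
ee_rot: [-0.647, 0.762, 0.0, -0.001]
contact_force: [0.5, 0.4, -4.6]
gripper_width: 60.9
grasp_force: 66.7
```

```bash
python3 go.py 595.5 291 70 -.16
```

```text
rot [ 0.002 -0.001 -0.002] shift [-86.5  16.6  30.6] norm 93.0 pos [598.  203.  100.7] w 60.9 t 26.325 F [ 0.5  0.4 -4.6] j6 -0.74
```

>>> carry_out:
  motion:
    - [0,0,0,-35,7,0,-1]
    - [0,0,0,-65,12,5,-1]
    - [0,0,0,-86,16.6,12,-1]
    - [0,0,0,-86,16.6,22,-1]
    - [0,0,0,-86,16.6,30,-1]

```text
clock: 26.95
position: [596.0, 287.3, 70.2]
ee_rot: [-0.647, 0.762, 0.0, -0.001]
contact_force: [-0.3, -0.2, -5.2]
gripper_width: 61.0
grasp_force: 66.7
```

```bash
python3 go.py 595.5 291 35.5 -.16; python3 pic.py scene a8 300 290 220 165
```

```text
rot [ 0.002 -0.002 -0.004] shift [-3.6  1.  34.7] norm 35.0 pos [596.  287.3  70.2] w 61.0 t 26.95 F [-0.3 -0.2 -5.2] j6 -0.86
3.6363636363636362
```

View pics/a8.png

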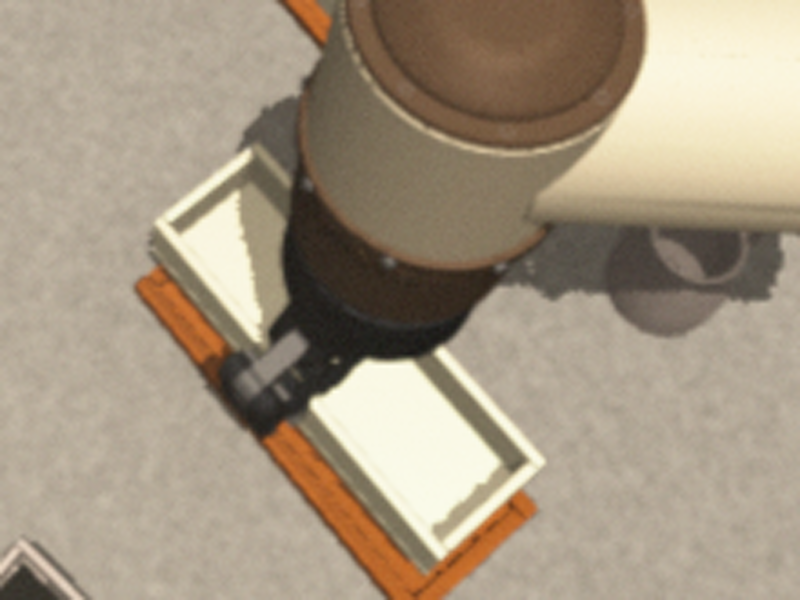

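The trough hangs above its base with rim corners at (255,148), (153,225), (437,572) and (545,463). Base corners are at (137,287) and (536,510).

Run:
```python
from bench import *
from h import *
d=get_image("scene")
w=lambda P,z:np.array([ray(d,np.array(p)/3.636-.4+[300,290],z)[:2] for p in P])
q=w([(255,147),(152,226),(436,572),(546,463)],87.7)
e=q[2]+q[3]-q[0]-q[1]; print(q.round(),q.mean(0).round(1),[np.linalg.norm(q[i]-q[i-1]).round(1) for i in range(4)],np.arctan2(-e[0],e[1]))
b=w([(136,285),(536,508)],12); print(b.round(),b.mean(0).round(1),np.linalg.norm(b[0]-b[1]),np.hypot(78,192))
```

```text
[[552. 204.]
 [612. 194.]
 [644. 372.]
 [579. 380.]] [596.9 287.5] [np.float64(178.3), np.float64(60.8), np.float64(180.7), np.float64(65.5)] -0.1660902197873298
[[617. 192.]
 [573. 391.]] [594.9 291.4] 204.21969556262925 207.23899247004653
```

>>> carry_out:
  motion:
    - [0,0,0,-2,1,5,-1]
    - [0,0,0,-3.6,1.8,13,-1]
    - [0,0,0,-3.6,1.8,22,-1]
    - [0,0,0,-3.6,1.8,29,-1]
    - [0,0,0,-3.6,1.8,32.5,-1]

```text
clock: 27.68
position: [595.4, 291.7, 38.4]
ee_rot: [-0.647, 0.762, 0.0, -0.001]
contact_force: [-0.4, 0.4, -4.6]
gripper_width: 61.3
grasp_force: 66.6
```

>>> carry_out:
  motion:
    - [0,0,0,0,0,0.5,-1]
    - [0,0,0,0,0,1,-1]
    - [0,0,0,0,0,1,-1]

```text
clock: 28.05
position: [595.9, 292.0, 38.5]
ee_rot: [-0.647, 0.762, -0.0, 0.0]
contact_force: [0.1, 0.9, -5.2]
gripper_width: 60.9
grasp_force: 66.6
```

>>> carry_out:
  motion:
    - [0,0,0,0.8,0.9,1,-1]
    - [0,0,0,0.8,0.9,2,-1]
    - [0,0,0,0.8,0.9,2.8,-1]
    - [0,0,0,0.8,0.9,3.3,-1]
    - [0,0,0,0.8,0.9,3.3,-1]

```text
clock: 28.68
position: [594.7, 291.3, 34.9]
ee_rot: [-0.647, 0.762, -0.0, -0.0]
contact_force: [-0.3, -0.9, -5.1]
gripper_width: 60.6
grasp_force: 66.6
```

>>> carry_out:
  motion:
    - [0,0,0,0,0,0.5,-1]
    - [0,0,0,0,0,1,-1]
    - [0,0,0,0,0,1,-1]

```text
clock: 29.05
position: [594.8, 291.3, 34.6]
ee_rot: [-0.647, 0.762, -0.0, 0.0]
contact_force: [-2.5, -0.9, -0.5]
gripper_width: 61.2
grasp_force: 67.3
```

Touching down. A little more, then release.

>>> carry_out:
  motion:
    - [0,0,0,0,0,0.4,-1]
    - [0,0,0,0,0,0.4,-1]

```text
clock: 29.3
position: [594.7, 291.3, 34.6]
ee_rot: [-0.647, 0.762, -0.0, 0.0]
contact_force: [-4.5, -0.9, 5.9]
gripper_width: 61.2
grasp_force: 68.0
```

>>> carry_out:
  motion:
    - [0,0,0,0,0,0,0.5]
    - [0,0,0,0,0,0,0.7]
    - [0,0,0,0,0,0,0.85]
    - [0,0,0,0,0,0,1]
    - [0,0,0,0,0,-6,1]

```text
clock: 29.92
position: [594.4, 291.1, 39.1]
ee_rot: [-0.647, 0.762, 0.0, -0.001]
contact_force: [-0.0, 0.3, -0.5]
gripper_width: 85.4
grasp_force: 0.0
```

>>> carry_out:
  motion:
    - [0,0,0,0,0,-20,1]
    - [0,0,0,0,0,-50,1]
    - [0,0,0,0,0,-100,1]
    - [0,0,0,0,0,-150,1]
    - [0,0,0,0,0,-180,1]

```text
clock: 30.55
position: [595.5, 291.7, 223.6]
ee_rot: [-0.647, 0.762, -0.0, 0.003]
contact_force: [-0.2, 0.4, 1.0]
gripper_width: 85.4
grasp_force: 0.0
```

>>> carry_out:
  motion:
    - [0,0,0,40,0,0,1]
    - [0,0,0,90,0,0,1]
    - [0,0,0,140,0,0,1]
    - [0,0,0,190,0,0,1]
    - [0,0,0,220,0,0,1]

```text
clock: 31.18
position: [558.3, 72.1, 220.3]
ee_rot: [-0.647, 0.763, -0.0, 0.0]
contact_force: [1.3, 0.2, 0.7]
gripper_width: 85.5
grasp_force: 0.0
```

```bash
python3 pic.py scene a9 120 120 400 300
```

```text
2.0
```

View pics/a9.png

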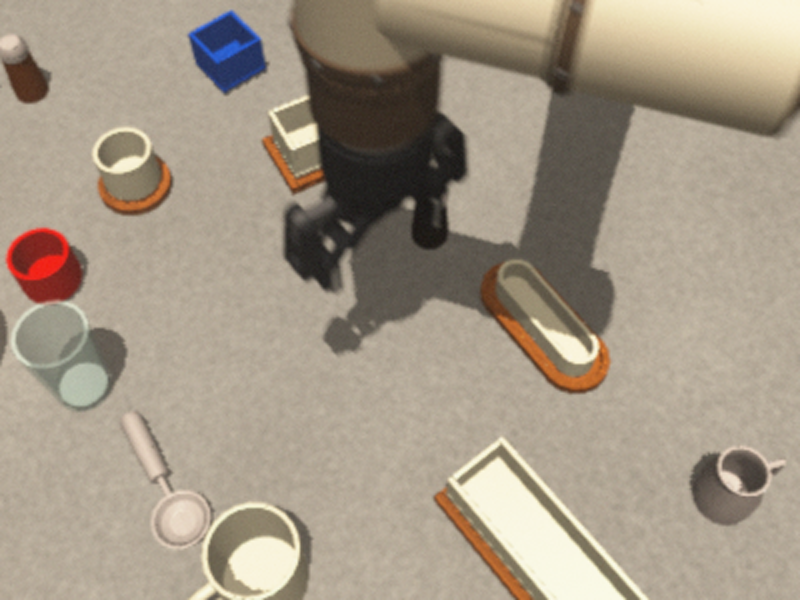

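Oval, round and square are in place, and the pepper and jug are unmoved. My last view is a composite of the four bases.

Run:
```python
from bench import *
import cv2,numpy as np
t=get_image("top")["color"];s=get_image("scene")["color"]
g=[(s,(391,400)),(t,(198,214)),(s,(275,190)),(t,(425,290)),(s,(187,205)),(t,(474,213))]
T=[cv2.resize(i[max(0,y-62):y+62,x-62:x+62],(260,260),interpolation=cv2.INTER_CUBIC) for i,(x,y) in g]
cv2.imwrite("pics/fin.png",np.vstack([np.hstack(T[::2]),np.hstack(T[1::2])]))
```

```text
(no output)
```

View pics/fin.png

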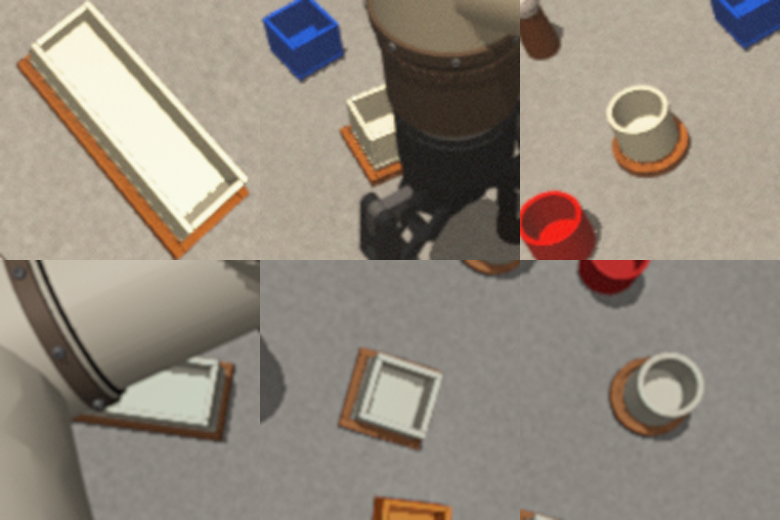

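All four sit level and centred in their bases, and the contact heights matched the 6 mm floor. The larger offsets in the top view are parallax from the tall rims.

```bash
python3 -c "
from bench import *
print(job_done())"
```

```text
the job is handed in; nothing more can be done
None
```

All four dishes are unstacked and standing in their own bases, the pepper shaker and milk jug were not touched, and the job was handed in at about 31 s; no verdict came back.

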